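# Finish the row of pots on the low bench shelf

### The job

One squat lidded pot already stands on the low wooden shelf on the bench. Stand the two matching pots from the bench upright on the shelf, one on each side of it, so that the three make a neat straight row along the middle of the board, with a gap of about 25 mm between neighbours. Leave the pot that is already there where it stands.

Things in the scene. Friction and masses are not known exactly. Their poses are not given: they have to be found in the camera images.
- shelf: low wooden bench shelf fixed to the bench: a flat board 280 mm long (its y axis) and 110 mm deep (its x axis), whose upper face is 60 mm above the bench, with a 12 mm thick rail along its far (+x) edge that rises 15 mm above the board; open above. Origin on the bench under the centre of the board, z up; the middle line of the row is the line x = 0 of this frame. It is turned differently each time.
- pot_mid: a squat white plastic pot with a wide ribbed blue screw lid as wide as the pot, round, 45 mm across and 81 mm tall, about 110 g (it differs by up to 30 %); origin at the centre of its underside, z up the pot; it already stands on the shelf, on the middle line of the board, within 20 mm of the board's centre
- pot_a: a squat white plastic pot with a wide ribbed blue screw lid as wide as the pot, round, 45 mm across and 81 mm tall, about 110 g (it differs by up to 30 %); origin at the centre of its underside, z up the pot; it stands loose on the bench, to the left or right of the shelf, among other small things (a narrower and taller red-capped bottle, a wider flat-topped tin); free space of 25 mm or more all round
- pot_b: a squat white plastic pot with a wide ribbed blue screw lid as wide as the pot, round, 45 mm across and 81 mm tall, about 110 g (it differs by up to 30 %); origin at the centre of its underside, z up the pot; it stands loose on the bench like pot_a; either pot may go on either side
There are look-alikes about, which are no part of the job. Leave any orange look-alike of the pot_a alone. Leave any green look-alike of the pot_b alone.

How it is judged:
By the outcome, as a careful person would: the job done as asked, in the order asked, and still so for the second after the job is handed in, with the robot touching nothing.
It also fails if it takes over 53 s, if anything falls off the work surface, if the arm or the gripper's body presses on something with over 40 N, if the wrist force passes 120 N, or if a joint passes its speed limit or range.

### The arm

A 6-joint arm with a two-finger parallel gripper is mounted at the origin on a cart in front of the work surface, level with it; the furniture and walls round the work are solid. World frame = base frame: x ahead of the robot, y to its left, z up, the work surface at z = 0. Lengths are in m, angles in rad, forces in N, time in s.
With the tool pointing down it reaches from about 0.425 to 1.125 m from the base axis. Payload 14.9 kg.
Tool frame: the origin (TCP) lies on the centre line of the jaws, within the pads' length; the fingertips stand 17 mm ahead of it and the grasp point (between the pads) lies 2 mm behind it (tip_extent is the distance from the TCP to the fingertips, in m); y points along the fingers, z is the direction in which the jaws open and shut, and the axes are right-handed (so a half turn about y gives the same grasp; the last joint's range is limited). The gripper opens to 91 mm and grips with 3 to 60 N. Pads are 32 mm wide; open, the fingers measure 118 mm over their backs; the gripper's body (76 mm by 178 mm) begins 60 mm behind the grasp point.
Start: joints at [-1.233, 0.379, 1.734, -0, 1.028, -0.033], TCP at [0.254, -0.652, 0.231] pointing down, gripper open.
Joint ranges: [-2.77, 2.77], [-0.74, 2.19], [0, 2.66], [-1.06, 4.2], [0.31, 2.87], [-3.08, 3.08]. Speed limits (rad/s): [1.89, 1.89, 2.39, 3.14, 3.14, 3.14].

### API

Orientations are given as a rotation vector (axis times angle).
In Python, from plant import get_state, capture, get_calibration, finish_job, search_frame, tip_extent gives the robot as it stands.
- The arm moves only by the tool step_arm, never from a script. Its argument "series" is text: rows parted by semicolons, each of 4 numbers parted by spaces: the shift along the tool's x, y, z in mm, then the turn about the tool's y in degrees. In form: x y z yaw; .... A call has 1 to 10 rows; each row shifts and turns the commanded pose from where the row before left it, along the tool's axes as they then stand; what a row does not reach is not made up. A row lasts 1/8 s, in which the tool goes at most 62.5 mm and 10.7 degrees, less where a joint would pass 70% of its speed; a pose out of reach is approached as far as the arm can. A call with a gripper value outside its range is refused whole. "hand" is the opening in per cent of the stroke, from 0 (shut) to 100 (fully open), set as the call begins (left out, the last holds). The fingers move at their own pace and stop on an object; the grip force is fixed at half the most. Time passes only in rows, so rows that do not move let the fingers close. It gives the time, the measured TCP pose, the force and the opening at its end, in the units of the state.
- get_state(): the state, without advancing time (a new reading comes with each control period).
- capture(name): name is "scene" or "side" or "wrist"; returns the picture (480x640x3 uint8, red, green, blue); there is no depth.
- get_calibration(name): a dict with "fx", "fy", "cx", "cy" (pixels), "view" (4x4, takes a point from world to camera coordinates). Camera axes: x right, y down, z forward; pixel columns grow to the right and rows downward; lengths in m; the calibration is good to about 2 mm. A picture is of the moment at which its call begins: read the wrist's pose just before it. get_calibration takes no time and is no camera call; for the wrist camera it gives the pose at the moment of the call.
- finish_job(): hands the job in, once; it reports no verdict.
Trained networks look in the newest picture that a camera, given by its name, has taken for a name from the list of things; names that differ only in an ending like _2 or _b are one class to them, and where a whole thing is asked for, a point or a joint stands for the part that bears it (a point fixed in the world has none). Each returns a list of dicts, best first, with "p" (0 to 1); they miss things now and then, are a little off and sometimes report something else, mostly with a low value. They report only what shows in the picture. A call takes as long as a camera call. They do not tell look-alikes from the thing itself.
- search_frame(camera, target): "bbox" ([left, top, right, bottom] in pixels, round what is visible of it).
The state is a dict: "time": time; "joint_positions": joint angles; "qvel": joint speeds; "joint_efforts": joint torques, N m; "tool_pos": TCP position; "eef_rot": TCP orientation; "contact_force": force on the tool from outside, world axes, zero at the start; "torque": the same for the moment, N m; "gripper_width": finger opening in m.
Only numpy, scipy, OpenCV 4.12 (cv2) and the standard library are available. Lean on these libraries where they do the work, as an engineer would, in place of code of your own. Each camera call takes 0.05 s, during which the arm holds its last target. There are 200 camera calls.

## Working session

There is one attempt and no reset: what is moved stays moved. The work goes in short steps, Python scripts to look and compute and a tool call to move; the robot and the scene stay as the last step left them, time stands still between calls to the robot, and variables do not carry over. Pictures are saved under pics/ and viewed, about 8 in all and at most 12, crops included, and the job is handed in when it is done.

Besides the shell and the picture viewer there is one more tool, called after "Emit:" as a command line: name --argument value ..., lists and objects as JSON in quotes. step_arm: Moves the arm, as the interface text tells. Its arguments: {"type":"object","properties":{"series":{"type":"string"},"hand":{"type":"number"}},"required":["series"]}

```bash
ls; mkdir -p pics; cat > h.py <<'E'
import numpy as np, cv2
from plant import *
def shot(n,f):
    im=capture(n); cv2.imwrite('pics/'+f,im[:,:,::-1]); return im
def ray(c,u,v):
    V=np.array(c['view']);d=np.array([(u-c['cx'])/c['fx'],(v-c['cy'])/c['fy'],1.])
    R=V[:3,:3]; return -R.T@V[:3,3], R.T@d
def onz(c,u,v,z):
    o,d=ray(c,u,v); return o+d*(z-o[2])/d[2]
def proj(c,p):
    V=np.array(c['view']);q=V[:3,:3]@np.array(p)+V[:3,3]
    return np.array([c['fx']*q[0]/q[2]+c['cx'],c['fy']*q[1]/q[2]+c['cy']])
E
python3 - <<'E'
from h import *
print(get_state(),tip_extent)
for n in ['scene','side','wrist']:
    shot(n,n+'0.png'); c=get_calibration(n); V=np.array(c['view']); print(n,c['fx'],c['cx'],c['cy'],(-V[:3,:3].T@V[:3,3]).round(3),V[2,:3].round(2))
    if n!='wrist':
        for t in ['pot_a','shelf']:
            print(t,[(np.round(r['bbox']),round(r['p'],2)) for r in search_frame(n,t)])
a=[cv2.imread(f'pics/{n}0.png') for n in ['scene','side']]
E
```

```text
pics
{'time': 0.0, 'joint_positions': array([-1.23327769e+00,  3.79423909e-01,  1.73474599e+00, -2.21353280e-05,
        1.02851301e+00, -3.33233554e-02]), 'qvel': array([ 4.12526782e-04, -7.33026150e-04, -2.21308107e-04,  3.68976047e-05,
        6.13200522e-04,  2.51045894e-04]), 'joint_efforts': array([-9.48597444e-04, -7.63714385e+01, -4.34370875e+01,  6.50707539e-02,
        4.24111623e-02, -9.76971523e-05]), 'tool_pos': array([ 0.25353485, -0.65208251,  0.23029475]), 'eef_rot': array([-0.37890506,  2.02004546, -2.01783766]), 'contact_force': array([0.04718905, 0.75818349, 0.87451156]), 'torque': array([ 0.02912051, -0.03122989, -0.05427985]), 'gripper_width': 0.09105699448989898} 0.017
scene 507.34095587406205 318.0999099077209 230.50664641858032 [0.014 0.883 0.615] [ 0.46 -0.75 -0.47]
pot_a [(array([196., 284., 224., 334.]), 0.93), (array([402., 170., 417., 203.]), 0.91), (array([369., 171., 389., 201.]), 0.81), (array([151., 277., 188., 324.]), 0.79)]
shelf [(array([235., 194., 350., 280.]), 0.58)]
side 572.9232828824795 315.0320521156947 234.88543689500966 [0.153 0.952 0.839] [ 0.32 -0.75 -0.59]
pot_a [(array([352., 161., 371., 194.]), 0.85), (array([219., 326., 248., 374.]), 0.71), (array([383., 160., 400., 196.]), 0.69), (array([169., 323., 203., 369.]), 0.6)]
shelf [(array([239., 202., 344., 298.]), 0.79)]
wrist 408.1626514509811 319.58526153538594 243.33322888774399 [ 0.325 -0.626  0.384] [-0.25 -0.1  -0.96]
```

View pics/scene0.png

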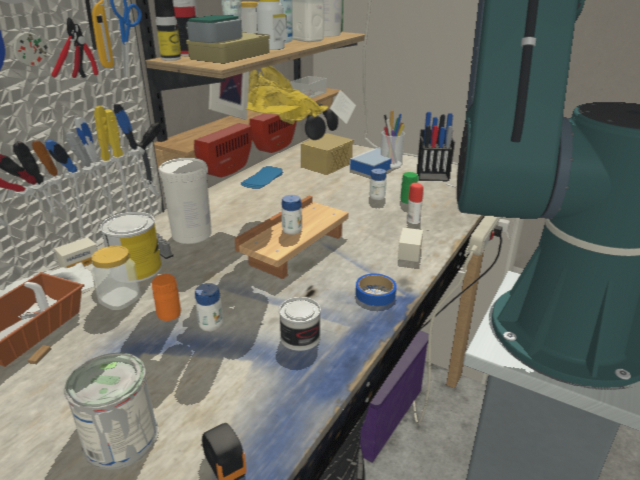

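View pics/side0.png

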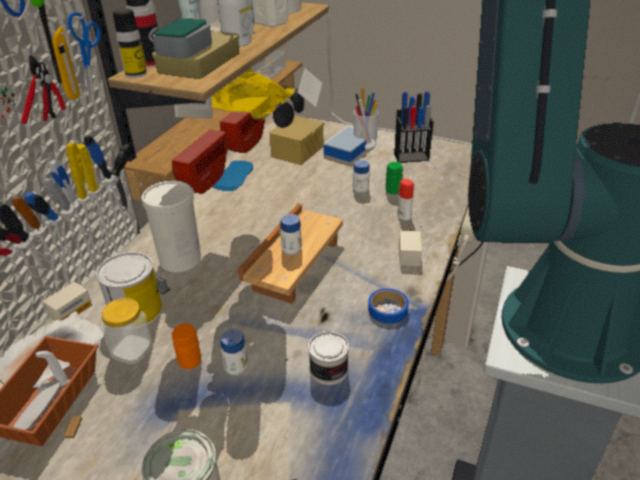

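Both show: mid pot on the shelf at scene (291,214). Blue‑lidded pots stand at scene (208,307) and (377,185), and in the side view at (233,352) and (362,178). Things that could be mistaken for them in scene: orange pot (166,297), green pot (410,187), red-capped bottle (415,203), black/white tin (300,325). I'll choose the blue-lidded white ones.

```bash
cat >> h.py <<'E'
from scipy.optimize import least_squares
def cyl(p,r=.0225,h=.081):
    a=np.linspace(0,2*np.pi,48,endpoint=False)
    return np.array([[p[0]+r*np.cos(t),p[1]+r*np.sin(t),p[2]+z] for t in a for z in (0,h)])
def box(c,P):
    q=np.array([proj(c,p) for p in P]); return np.r_[q.min(0),q.max(0)]
def fitbox(obs,p0): # obs: list of (calib, bbox)
    f=lambda p: np.concatenate([box(c,cyl(p))-b for c,b in obs])
    r=least_squares(f,p0,diff_step=1e-4); return r.x, r.fun.round(1)
E
python3 - <<'E'
from h import *
cs,cd=get_calibration('scene'),get_calibration('side')
for b1,b2 in [((196,284,224,334),(219,326,248,374)),((369,171,389,201),(352,161,371,194)),((151,277,188,324),(169,323,203,369)),((402,170,417,203),(383,160,400,196)),((281,195,302,235),(279,214,302,254))]:
    b1,b2=np.array(b1,float),np.array(b2,float)
    p0=onz(cs,(b1[0]+b1[2])/2,b1[3]-4,0.0)
    x,f=fitbox([(cs,b1),(cd,b2)],p0); print(x.round(3),f)
print(get_calibration('wrist')['view'].round(3) if hasattr(get_calibration('wrist')['view'],'round') else '')
from scipy.spatial.transform import Rotation as R
print(R.from_rotvec(get_state()['eef_rot']).as_matrix().round(3))
# tin & shelf corners
for n,u,v in [('tin',300,345),('redcap',415,222)]: print(n,onz(cs,u,v,0).round(3))
for u,v in [(236,236),(349,209),(281,268),(335,206)]: print(onz(cs,u,v,.06).round(3))
E
```

```text
[ 0.593  0.324 -0.013] [ 0.7 -0.5  1.  -1.6 -0.4  1.5 -1.   0.9]
[ 0.563 -0.352 -0.   ] [ 1.5 -1.9 -1.   0.5  0.7  0.1 -1.   1. ]
[ 0.685  0.342 -0.018] [ 3.6 -0.8 -4.1 -0.5  2.1  0.3 -1.8  1. ]
[ 0.486 -0.384 -0.   ] [-2.3  0.8  1.2  0.4 -0.2  0.4  1.1 -1.6]
[0.603 0.03  0.058] [ 1.  -0.7  0.5 -0.1 -0.2 -0.4 -1.2  1.3]
[[ 0.362 -0.932  0.    -0.701]
 [-0.898 -0.349  0.267 -0.029]
 [-0.249 -0.097 -0.964  0.39 ]
 [ 0.     0.     0.     1.   ]]
[[-0.932 -0.     0.362]
 [-0.362  0.    -0.932]
 [-0.    -1.    -0.   ]]
tin [0.41  0.297 0.   ]
redcap [ 0.416 -0.266  0.   ]
[0.695 0.123 0.06 ]
[ 0.544 -0.134  0.06 ]
[0.531 0.18  0.06 ]
[ 0.583 -0.131  0.06 ]
```

View pics/wrist0.png

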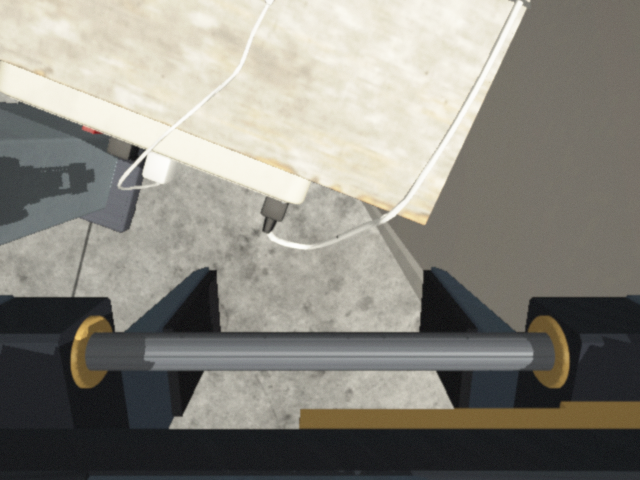

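Wrist view: only bench edge and floor, no pots. Moving towards the right-hand pot.

Emit:
step_arm --series "-37 0 -21 0;-37 0 -21 0;-37 0 -21 0;-37 0 -21 0;-37 0 -21 0;-37 0 -21 0;-37 0 -21 0;-37 0 -21 0;0 0 0 0" --hand 100

```text
time: 1.48
tool_pos: [0.47, -0.3868, 0.231]
eef_rot: [-0.381, 2.017, -2.017]
contact_force: [-0.3, -1.1, -0.3]
gripper_width: 0.0915
```

```bash
python3 - <<'E'
from h import *
print(get_state()['tool_pos'].round(4),get_state()['qvel'].round(3))
c=get_calibration('wrist'); shot('wrist','w1.png')
print([(np.round(r['bbox']),round(r['p'],2)) for r in search_frame('wrist','pot_a')], box(c,cyl([.563,-.352,0])).round())
E
```

```text
[ 0.47   -0.3868  0.231 ] [-0.045  0.002 -0.004 -0.01  -0.002 -0.036]
[(array([310.,  60., 372., 128.]), 0.65)] [288.  60. 352. 129.]
```

View pics/w1.png

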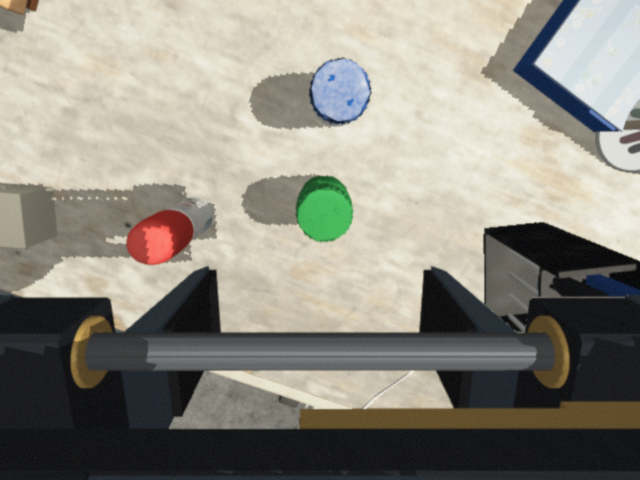

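The wrist shows the blue-lidded pot at (341,91), the green look-alike at (325,210), and the red cap at (160,237). The blue lid is the right one.

```bash
cat >> h.py <<'E'
def blue(im,roi,lo=(95,40,40),hi=(130,255,255)):
    x0,y0,x1,y1=roi; h=cv2.cvtColor(im[y0:y1,x0:x1],cv2.COLOR_RGB2HSV); m=cv2.inRange(h,lo,hi)
    n,l,s,c=cv2.connectedComponentsWithStats(m); k=1+s[1:,4].argmax(); return s[k,:4]+[x0,y0,0,0], c[k]+[x0,y0]
def totool(d): # world delta -> tool mm
    from scipy.spatial.transform import Rotation as R
    return R.from_rotvec(get_state()['eef_rot']).as_matrix().T@np.array(d)*1000
E
python3 - <<'E'
from h import *
c=get_calibration('wrist'); im=cv2.imread('pics/w1.png')[:,:,::-1].copy()
s,m=blue(im,(280,40,400,140)); print(s,m)
b=np.r_[s[:2],s[:2]+s[2:]]
cs,cd=get_calibration('scene'),get_calibration('side')
obs=[(c,np.array([310,60,372,128.])),(cs,np.array((369,171,389,201.))),(cd,np.array((352,161,371,194.)))]
x,f=fitbox(obs,[.56,-.35,0]);print(x.round(4),f)
# top disc only, wrist, z unknown (radius known)
t=np.linspace(0,6.28,60)
g=lambda p: box(c,[[p[0]+.0225*np.cos(a),p[1]+.0225*np.sin(a),p[2]] for a in t])-b
r=least_squares(g,[.56,-.35,.08],diff_step=1e-4);print(r.x.round(4),r.fun.round(1))
g=lambda p: np.r_[np.mean([proj(c,[p[0]+.0225*np.cos(a),p[1]+.0225*np.sin(a),.081]) for a in t],0)-m]
r=least_squares(g,[.56,-.35],diff_step=1e-4);print(r.x.round(4)); print(totool(np.r_[r.x,.05]-get_state()['tool_pos']))
E
```

```text
[309  59  62  66] [339.20100167  91.21736227]
[ 0.5686 -0.3676 -0.0086] [-0.3  0.3  0.2 -0.6  2.1 -1.1 -0.6  0.8  0.7 -0.1 -1.2  0.5]
[ 0.5695 -0.3666  0.07  ] [-0.  0.  0. -0.]
[ 0.5686 -0.3656]
[-101.34670271  180.96943362   14.89642986]
```

Emit:
step_arm --series "-15 15 3 0;-20 15 4 0;-20 15 4 0;-15 15 4 0;0 0 0 0"

```text
time: 2.2
tool_pos: [0.5394, -0.3769, 0.169]
eef_rot: [-0.381, 2.021, -2.018]
contact_force: [-0.9, -0.7, 0.3]
gripper_width: 0.0915
```

```bash
python3 - <<'E'
from h import *
p=get_state()['tool_pos'];print(p.round(4))
c=get_calibration('wrist'); im=shot('wrist','w2.png')
q=proj(c,[.569,-.366,.081]).astype(int); print(q)
s,m=blue(im,(q[0]-70,max(q[1]-70,0),q[0]+70,min(q[1]+70,275))); print(s,m)
b=np.r_[s[:2],s[:2]+s[2:]]
t=np.linspace(0,6.28,60)
g=lambda p: box(c,[[p[0]+.0225*np.cos(a),p[1]+.0225*np.sin(a),p[2]] for a in t])-b
r=least_squares(g,[.56,-.35,.08],diff_step=1e-4);print(r.x.round(4),r.fun.round(1)); print(totool(np.r_[r.x[:2],.05]-p).round(1))
g=lambda p: np.r_[np.mean([proj(c,[p[0]+.0225*np.cos(a),p[1]+.0225*np.sin(a),.081]) for a in t],0)-m]
r=least_squares(g,[.56,-.35],diff_step=1e-4);print(r.x.round(4)); print(totool(np.r_[r.x,.05]-p).round(1))
E
```

```text
[ 0.5394 -0.3769  0.169 ]
[318 206]
[282 161  72  74] [317.02412731 197.66914784]
[ 0.5719 -0.3643  0.0735] [-0.6  0.6  0.6 -0.7]
[-35.  119.    0.2]
[ 0.5729 -0.3632]
[-36.3 119.   -0.4]
```

Emit:
step_arm --series "-12 15 0 0;-12 15 0 0;-12 15 0 0;0 20 0 0;0 20 0 0;0 20 0 0;0 14 0 0;0 0 0 0"

```text
time: 3.25
tool_pos: [0.5722, -0.3639, 0.0507]
eef_rot: [-0.38, 2.021, -2.018]
contact_force: [0.4, 0.9, -0.4]
gripper_width: 0.0909
```

Emit:
step_arm --series "0 0 0 0;0 0 0 0;0 0 0 0;0 0 0 0;0 0 0 0" --hand 30

```text
time: 3.88
tool_pos: [0.5729, -0.3641, 0.0521]
eef_rot: [-0.379, 2.019, -2.019]
contact_force: [-0.3, 0.3, -1.0]
gripper_width: 0.0442
```

Emit:
step_arm --series "0 -15 0 0;0 -30 0 0;0 -35 0 0;0 -35 0 0;0 -40 0 0;0 -40 0 0;0 -35 0 0;0 0 0 0"

```text
time: 4.88
tool_pos: [0.5739, -0.3649, 0.286]
eef_rot: [-0.374, 2.013, -2.021]
contact_force: [-0.4, 0.2, -1.0]
gripper_width: 0.0434
```

Emit:
step_arm --series "-6 0 -25 0;-6 0 -40 0;-6 0 -45 0;-6 0 -45 0;-6 0 -45 0;-6 0 -45 0;-6 0 -40 0;-6 0 -30 7;0 0 -20 7;0 0 0 7"

```text
time: 6.12
tool_pos: [0.4968, -0.0318, 0.2808]
eef_rot: [-0.005, 2.222, -2.221]
contact_force: [0.2, -0.1, -1.1]
gripper_width: 0.0435
```

Emit:
step_arm --series "0 0 0 0;0 0 0 0"

```text
time: 6.38
tool_pos: [0.498, -0.0336, 0.2814]
eef_rot: [-0.009, 2.219, -2.218]
contact_force: [-0.2, -0.5, -1.2]
gripper_width: 0.0431
```

```bash
python3 - <<'E'
from h import *
s=get_state();print(s['tool_pos'].round(4),s['gripper_width'])
c=get_calibration('wrist'); shot('wrist','w3.png')
for x in (-.055,.055):
  for y in(-.14,.14): print(proj(c,[.603+x,.03+y,.06]).round())
E
```

```text
[ 0.498  -0.0336  0.2814] 0.04308859954579252
[403. 161.]
[ 93. 159.]
[412.  26.]
[74. 23.]
```

View pics/w3.png

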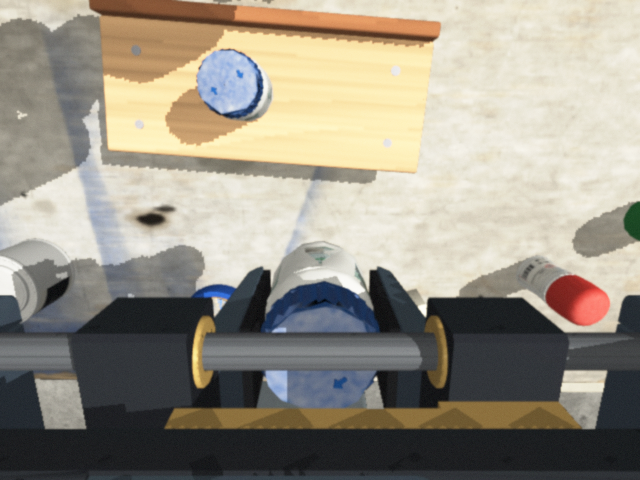

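Wrist view: board front corners are at (108,150) and (417,172), with the rail along the top edge and the foot of its front face from (102,15) to (434,42). pot_mid's lid is at (229,83). The held pot hangs straight in the jaws.

```bash
cat > shelf.py <<'E'
from h import *
def shelf(c,pts,z=None):
    L=np.array([[-.055,.14],[-.055,-.14],[.043,.14],[.043,-.14]])
    def f(p):
        h=p[3] if z is None else z
        R=np.array([[np.cos(p[2]),-np.sin(p[2])],[np.sin(p[2]),np.cos(p[2])]])
        return np.concatenate([proj(c,np.r_[p[:2]+R@l,h])-q for l,q in zip(L,pts)])
    r=least_squares(f,[.6,.02,0,.06],diff_step=1e-4); return r.x,r.fun
def disc(c,m,z,p0=(.6,.03)):
    t=np.linspace(0,2*np.pi,60,endpoint=False)
    g=lambda p: np.mean([proj(c,[p[0]+.0225*np.cos(a),p[1]+.0225*np.sin(a),z]) for a in t],0)-m
    return least_squares(g,p0,diff_step=1e-4).x
def loc(s,p):
    d=np.array(p[:2])-s[:2];C,S=np.cos(s[2]),np.sin(s[2]); return np.array([C*d[0]+S*d[1],-S*d[0]+C*d[1]])
def wor(s,l):
    C,S=np.cos(s[2]),np.sin(s[2]); return np.array([s[0]+C*l[0]-S*l[1],s[1]+S*l[0]+C*l[1]])
E
python3 - <<'E'
from shelf import *
c=get_calibration('wrist'); im=cv2.imread('pics/w3.png')[:,:,::-1].copy()
P=[(108,150),(417,172),(102,15),(434,42)]
for z in (None,.06):
    s,f=shelf(c,P,z); print(s.round(4),np.degrees(s[2]).round(2),f.round(1))
sc,m=blue(im,(180,35,285,135),(95,60,110)); print(sc,m)
for z in (.141,.135): q=disc(c,m,z); print(q,loc(s,q))
# from fixed cameras
for n in('scene','side'):
    i2=cv2.imread(f'pics/{n}0.png')[:,:,::-1].copy(); k=get_calibration(n)
    print(n,[proj(k,np.r_[wor(s,l),.06]).round() for l in [(-.055,.14),(-.055,-.14)]])
    b,_=blue(i2,(270,190,310,240)); print(b)
E
```

```text
[ 0.6076  0.0112 -0.066   0.0617] -3.78 [-1.2 -6.9  2.7 -5.9 -3.2  6.   1.8  5.8]
[ 0.6078  0.0114 -0.0662  0.06  ] -3.79 [-0.5 -7.2  2.1 -6.2 -2.4  6.2  1.   5.9]
[198  58  38  55] [217.50057937  84.86558517]
[0.60299728 0.03467535] [-0.00634781  0.02293231]
[0.60359272 0.03607989] [-0.00584653  0.02437314]
scene [array([276., 258.]), array([347., 210.])]
[282 195  20  16]
side [array([284., 287.]), array([339., 217.])]
[281 215  19  18]
```

```bash
python3 - <<'E'
import cv2
im=cv2.imread('pics/w3.png')[0:190,70:460]; a=cv2.resize(im,None,fx=2,fy=2,interpolation=cv2.INTER_CUBIC); cv2.imwrite('pics/w3c.png',a)
E
```

```text
(no output)
```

View pics/w3c.png

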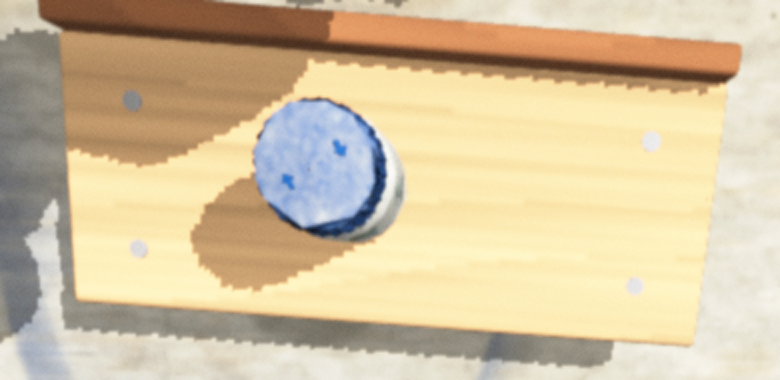

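```bash
python3 - <<'E'
from shelf import *
c=get_calibration('wrist'); im=cv2.imread('pics/w3.png')[:,:,::-1].copy()
P=[(107.5,149.5),(417,172.5),(101,16),(433,41.5)]
def fit(zfix=None):
    def f(p):
        L=np.array([[-.055,.14],[-.055,-.14],[p[4],.14],[p[4],-.14]]); C,S=np.cos(p[2]),np.sin(p[2])
        return np.concatenate([proj(c,np.r_[p[:2]+np.array([[C,-S],[S,C]])@l,zfix or p[3]])-q for l,q in zip(L,P)])
    return least_squares(f,[.6,.02,0,.06,.045],diff_step=1e-4)
for z in (None,.06):
    r=fit(z); s=r.x; print(s.round(4),r.fun.round(1))
h=cv2.cvtColor(im[35:135,180:285],cv2.COLOR_RGB2HSV); m=cv2.inRange(h,(95,30,150),(130,255,255))
m=cv2.morphologyEx(m,cv2.MORPH_CLOSE,np.ones((9,9))); k=max(cv2.findContours(m,0,1)[0],key=cv2.contourArea); e=cv2.fitEllipse(cv2.convexHull(k)); print(e)
ctr=np.array(e[0])+[180,35]; print(ctr)
q=disc(c,ctr,.141); print(q,loc(s,q))
cs,cd=get_calibration('scene'),get_calibration('side')
x,f=fitbox([(cs,np.array((281,195,302,235.))),(cd,np.array((280,214,302,254.)))],[.6,.03,.06]); print('fixed cams',x,f,loc(s,x))
E
```

```text
[ 0.6017  0.0128 -0.0654  0.0567  0.0542] [ 1.2  0.2 -0.7 -0.4 -1.1 -0.4  0.7  0.5]
[ 0.6018  0.0123 -0.0651 -0.2303  0.0532] [-0.1  0.3  0.6 -0.2 -2.5 -0.3  2.1  0.7]
((49.97239303588867, 47.436492919921875), (62.219547271728516, 70.10968780517578), 131.4261474609375)
[229.97239304  82.43649292]
[0.60458125 0.02618541] [0.0018312 0.0140123]
fixed cams [0.60161389 0.03147084 0.05922811] [ 1.1 -0.8  0.7 -0.1 -0.9 -0.3 -0.8  1.4] [-0.0014739   0.01909338]
```

```bash
python3 - <<'E'
from h import *
from scipy.spatial.transform import Rotation as R
s=get_state(); print(s['joint_positions'].round(3)); print(R.from_rotvec(s['eef_rot']).as_matrix().round(4))
E
```

```text
[-0.114 -0.009  2.099 -0.     1.052  1.45 ]
[[-1.0e+00 -6.0e-04  6.4e-03]
 [-6.4e-03  1.0e-04 -1.0e+00]
 [ 6.0e-04 -1.0e+00 -1.0e-04]]
```

Emit:
step_arm --series "-20 0 0 0;-35 0 0 0;-30 0 0 0;-15 0 7 0;0 0 0 -10;0 0 0 -10;0 0 0 -10;0 0 0 -10;0 0 0 -10;0 0 0 -10"

```text
time: 7.68
tool_pos: [0.5988, -0.0408, 0.2817]
eef_rot: [-0.921, 1.577, -1.576]
contact_force: [0.5, 0.2, -1.6]
gripper_width: 0.0434
```

Emit:
step_arm --series "0 0 0 -10;0 0 0 -10;0 0 0 -6;0 0 0 0;0 0 0 0"

```text
time: 8.3
tool_pos: [0.5987, -0.0406, 0.2819]
eef_rot: [-1.176, 1.259, -1.259]
contact_force: [0.7, -0.2, -1.6]
gripper_width: 0.0436
```

```bash
python3 - <<'E'
from shelf import *
from scipy.spatial.transform import Rotation as R
s=get_state(); print(s['tool_pos'].round(4),s['gripper_width']); print(R.from_rotvec(s['eef_rot']).as_matrix().round(4))
c=get_calibration('wrist'); shot('wrist','w4.png')
S=(.602,.0125,-.065)
for l in [(-.055,.14),(.055,.14),(-.055,-.14),(.055,-.14)]: print(proj(c,np.r_[wor(S,l),.06]).round(1))
print(proj(c,np.r_[wor(S,(0,.0165)),.141]))
E
```

```text
[ 0.5987 -0.0406  0.2819] 0.04357258933124064
[[-6.800e-02 -1.000e-04  9.977e-01]
 [-9.977e-01  0.000e+00 -6.800e-02]
 [-0.000e+00 -1.000e+00 -1.000e-04]]
[249.7 -22.2]
[385.8 -22.7]
[263.6 299. ]
[374.5 298.7]
[317.97973224 137.10367216]
```

View pics/w4.png

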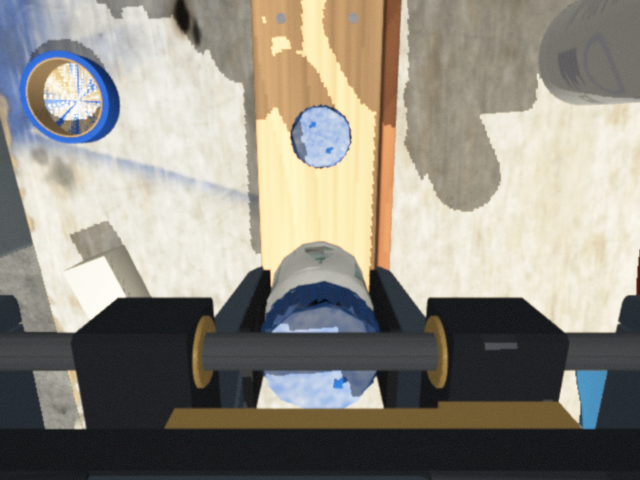

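The wrist shows pot_mid's lid at (321,136), where (318,137) was predicted. The board edges match the fit too. The held pot is centred over the board at x≈320. Lowering it.

Emit:
step_arm --series "0 15 1 0;0 25 0 0;0 25 0 0;0 25 0 0;0 25 0 0;0 20 0 0;0 15 0 0;0 10 0 0;0 5 0 0;0 0 0 0"

```text
time: 9.6
tool_pos: [0.5997, -0.0405, 0.117]
eef_rot: [-1.177, 1.257, -1.257]
contact_force: [-0.3, 0.9, -1.4]
gripper_width: 0.0438
```

```bash
python3 - <<'E'
from shelf import *
s=get_state(); print(s['tool_pos'].round(4),s['contact_force'].round(2),s['gripper_width'],loc((.602,.0125,-.065),s['tool_pos']))
a=shot('wrist','w5.png');b=shot('side','s5.png');
cv2.imwrite('pics/m5.png',np.hstack([a[0:300,160:480],cv2.resize(b[170:320,230:370],(280,300))])[:,:,::-1])
c=get_calibration('wrist')
h=cv2.cvtColor(a[:230,230:420],cv2.COLOR_RGB2HSV); m=cv2.inRange(h,(95,30,150),(130,255,255)); m=cv2.morphologyEx(m,cv2.MORPH_CLOSE,np.ones((15,15)))
k=max(cv2.findContours(m,0,1)[0],key=cv2.contourArea); e=cv2.fitEllipse(cv2.convexHull(k)); ctr=np.array(e[0])+[230,0]
q=disc(c,ctr,.141);print(e,ctr,q,loc((.602,.0125,-.065),q), np.linalg.norm(q-s['tool_pos'][:2]))
E
```

```text
[ 0.5997 -0.0405  0.117 ] [-0.34  0.85 -1.38] 0.04377910614916997 [ 0.00114497 -0.05299063]
((90.1185073852539, 141.8532257080078), (127.93338775634766, 135.60128784179688), 10.200660705566406) [320.11850739 141.85322571] [0.60558172 0.02966364] [0.00245931 0.01736004] 0.07036294850001125
```

View pics/m5.png

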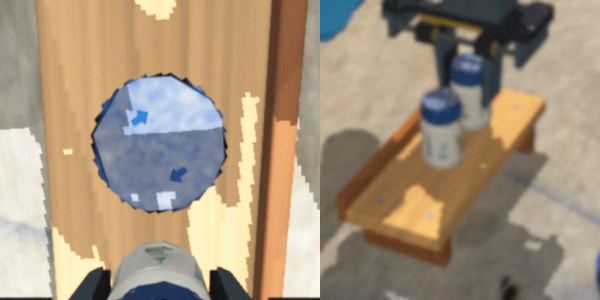

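Close view: pot_mid's lid is centred at (320,142), and the measured centre distance is 70.4 mm. The side view shows the held pot just above the board. Lowering in small steps.

Emit:
step_arm --series "0 2 1 0;0 1 0 0;0 1 0 0;0 1 0 0;0 0 0 0;0 0 0 0"

```text
time: 10.45
tool_pos: [0.6006, -0.0405, 0.112]
eef_rot: [-1.177, 1.257, -1.257]
contact_force: [-1.0, -0.2, 0.5]
gripper_width: 0.0436
```

Emit:
step_arm --series "0 1 0 0;0 0 0 0;0 0 0 0"

```text
time: 10.82
tool_pos: [0.6005, -0.0405, 0.1116]
eef_rot: [-1.178, 1.258, -1.257]
contact_force: [-6.1, 1.5, 13.3]
gripper_width: 0.0432
```

Firm contact (13 N). Release, then rise.

Emit:
step_arm --series "0 0 0 0;0 0 0 0;0 0 0 0;0 0 0 0" --hand 90

```text
time: 11.32
tool_pos: [0.6006, -0.0405, 0.1109]
eef_rot: [-1.178, 1.257, -1.257]
contact_force: [-0.5, 0.5, -0.8]
gripper_width: 0.0803
```

Emit:
step_arm --series "0 -10 0 0;0 -25 0 0;0 -40 0 0;0 -40 0 0;0 -40 0 0;0 -20 0 0;0 0 0 0"

```text
time: 12.2
tool_pos: [0.601, -0.0405, 0.287]
eef_rot: [-1.176, 1.256, -1.258]
contact_force: [-0.6, -0.2, -1.2]
gripper_width: 0.082
```

Emit:
step_arm --series "-25 0 -10 0;-42 0 -17 0;-45 0 -18 0;-45 0 -18 0;-45 0 -18 0;-45 0 -18 0;-45 0 -18 0;-40 0 -16 0;0 0 0 10;0 0 0 10"

```text
time: 13.45
tool_pos: [0.4886, 0.2997, 0.2837]
eef_rot: [-0.984, 1.512, -1.511]
contact_force: [0.5, -0.0, -0.5]
gripper_width: 0.0821
```

Emit:
step_arm --series "0 0 0 10;0 0 0 10;0 0 0 10;0 0 0 10;0 0 0 10;0 0 0 10;0 0 0 6;0 0 0 0;0 0 0 0"

```text
time: 14.58
tool_pos: [0.4893, 0.2993, 0.2849]
eef_rot: [-0.009, 2.218, -2.219]
contact_force: [0.3, -2.0, -0.7]
gripper_width: 0.0819
```

```bash
cat >> shelf.py <<'E'
def lid(im,q,r=75,rmax=275):
    x0,y0=max(int(q[0])-r,0),max(int(q[1])-r,0); y1=min(int(q[1])+r,rmax)
    h=cv2.cvtColor(im[y0:y1,x0:int(q[0])+r],cv2.COLOR_RGB2HSV); m=cv2.inRange(h,(95,30,110),(130,255,255)); m=cv2.morphologyEx(m,cv2.MORPH_CLOSE,np.ones((9,9)))
    k=max(cv2.findContours(m,0,1)[0],key=cv2.contourArea); e=cv2.fitEllipse(cv2.convexHull(k)); return np.array(e[0])+[x0,y0],e[1]
E
python3 - <<'E'
from shelf import *
s=get_state()['tool_pos'];print(s.round(4))
c=get_calibration('wrist'); im=shot('wrist','w6.png')
print([(np.round(r['bbox']),round(r['p'],2)) for r in search_frame('wrist','pot_a')])
q=proj(c,[.593,.324,.081]);print(q)
m,ax=lid(im,q);print(m,ax);x=disc(c,m,.081);print(x,totool(np.r_[x,.05]-s).round(1))
E
```

```text
[0.4893 0.2993 0.2849]
[(array([254.,  76., 312., 131.]), 0.73), (array([232.,   0., 289.,  33.]), 0.72)]
[288.92338567  94.98552429]
[251.91384125 102.54472351] (100.01191711425781, 143.8677520751953)
[0.58669412 0.35474389] [-97.9 234.9 -55. ]
```

View pics/w6.png

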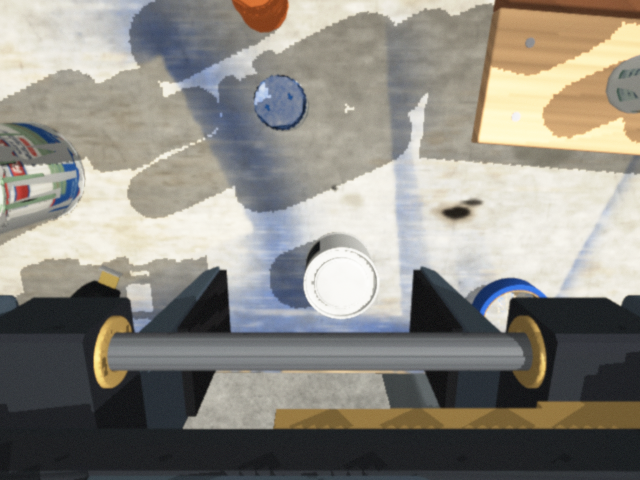

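Pot lid at (279,101); the tin at (340,282) and the orange pot at (260,10) are clear of the grasp. Shadow upset the colour mask, so I use that pixel directly.

```bash
python3 - <<'E'
from shelf import *
c=get_calibration('wrist');s=get_state()['tool_pos'];x=disc(c,np.array([279.5,101.]),.081);print(x,totool(np.r_[x,.05]-s).round(1))
E
```

```text
[0.588425   0.33200693] [-99.3 235.3 -32.1]
```

Emit:
step_arm --series "-10 0 -8 0;-20 15 -8 0;-15 25 -8 0;-10 25 -8 0;-5 25 0 0;0 15 0 0;0 10 0 0;0 0 0 0;0 0 0 0" --hand 100

```text
time: 15.8
tool_pos: [0.5498, 0.332, 0.1718]
eef_rot: [-0.004, 2.219, -2.218]
contact_force: [-0.0, -0.2, 1.1]
gripper_width: 0.0908
```

```bash
python3 - <<'E'
from shelf import *
s=get_state()['tool_pos'];print(s.round(4))
c=get_calibration('wrist'); im=shot('wrist','w7.png')
q=proj(c,[.5885,.332,.081]);print(q)
b=[r for r in search_frame('wrist','pot_a')];print([(np.round(r['bbox']),round(r['p'],2)) for r in b])
x0,y0=int(q[0])-80,max(int(q[1])-90,0)
cv2.imwrite('pics/w7c.png',cv2.resize(im[y0:y0+180,x0:x0+160],None,fx=3,fy=3)[:,:,::-1]);print(x0,y0)
E
```

```text
[0.5498 0.332  0.1718]
[318.2092848 194.9419799]
[(array([243.,   1., 326.,  89.]), 0.88)]
238 104
```

View pics/w7c.png

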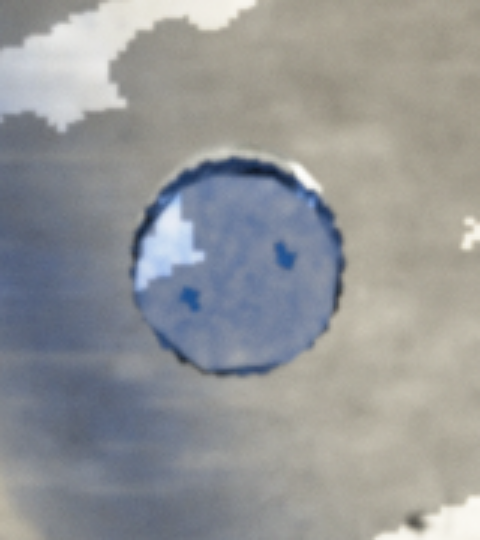

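The lid's top is centred at about (318,196), within 1 px of the prediction from the first view, so position and height agree. Grasping.

Emit:
step_arm --series "-14 15 0 0;-14 15 0 0;-10 15 0 0;0 20 0 0;0 20 0 0;0 20 0 0;0 16 0 0;0 0 0 0"

```text
time: 16.9
tool_pos: [0.5867, 0.3316, 0.0485]
eef_rot: [-0.007, 2.219, -2.221]
contact_force: [-0.2, -0.7, -0.6]
gripper_width: 0.0912
```

Emit:
step_arm --series "0 0 0 0;0 0 0 0;0 0 0 0;0 0 0 0;0 0 0 0" --hand 30

```text
time: 17.52
tool_pos: [0.5875, 0.332, 0.0501]
eef_rot: [-0.005, 2.219, -2.219]
contact_force: [0.4, 0.1, 0.1]
gripper_width: 0.0438
```

Emit:
step_arm --series "0 -15 0 0;0 -30 0 0;0 -35 0 0;0 -35 0 0;0 -40 0 0;0 -40 0 0;0 -35 0 0;0 0 0 0"

```text
time: 18.52
tool_pos: [0.5886, 0.3325, 0.2841]
eef_rot: [0.001, 2.22, -2.214]
contact_force: [1.2, -0.1, -0.7]
gripper_width: 0.0433
```

Emit:
step_arm --series "-3 0 25 0;-4 0 45 0;-4 0 50 0;-4 0 50 0;-4 0 40 0;-2 0 23 0;0 0 0 -10;0 0 0 -10;0 0 0 -10;0 0 0 -10"

```text
time: 19.77
tool_pos: [0.609, 0.0988, 0.2793]
eef_rot: [-0.671, 1.811, -1.81]
contact_force: [0.5, 0.1, 0.0]
gripper_width: 0.0432
```

Emit:
step_arm --series "0 0 0 -10;0 0 0 -10;0 0 0 -10;0 0 0 -10;0 0 0 -6;0 40 0 0;0 40 0 0;0 25 0 0;0 0 0 0;0 0 0 0"

```text
time: 21.02
tool_pos: [0.6099, 0.099, 0.1759]
eef_rot: [-1.177, 1.257, -1.258]
contact_force: [0.7, -0.5, -0.8]
gripper_width: 0.0431
```

```bash
python3 - <<'E'
from shelf import *
s=get_state()['tool_pos'];print(s.round(4),loc((.602,.0125,-.065),s)); print(totool(np.array([.6097,.0994,.110])-s).round(1))
a=shot('wrist','w8.png'); b=shot('side','s8.png'); d=shot('scene','c8.png')
cv2.imwrite('pics/m8.png',np.hstack([a[0:300,160:480],cv2.resize(b[170:320,230:370],(280,300))])[:,:,::-1])
c=get_calibration('wrist')
for l in [(-.055,.14),(.055,.14)]: print(proj(c,np.r_[wor((.602,.0125,-.065),l),.06]).round(1)-[160,0])
E
```

```text
[0.6099 0.099  0.1759] [0.00226539 0.08682564]
[-0.4 65.9 -0.3]
[ 69.7 164.2]
[238.8 164.1]
```

View pics/m8.png

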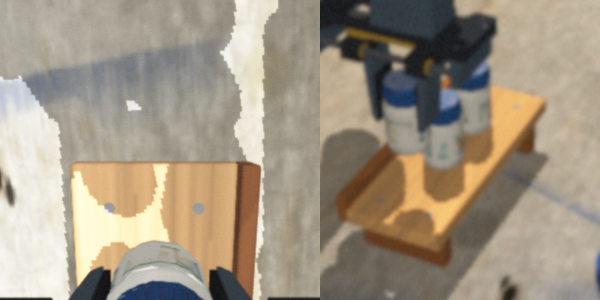

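Board end corners are at (71,162) and (238,163), within about 2 px of the prediction. The side view shows three pots, with the held one above its place. Lowering.

Emit:
step_arm --series "0 20 0 0;0 20 0 0;0 12 0 0;0 7 0 0;0 2 0 0;0 2 0 0;0 1 0 0;0 0 0 0;0 0 0 0"

```text
time: 22.3
tool_pos: [0.6096, 0.099, 0.1111]
eef_rot: [-1.177, 1.257, -1.257]
contact_force: [-0.2, 0.2, 0.1]
gripper_width: 0.0434
```

Emit:
step_arm --series "0 1 0 0;0 0 0 0;0 0 0 0"

```text
time: 22.68
tool_pos: [0.6096, 0.099, 0.11]
eef_rot: [-1.177, 1.257, -1.257]
contact_force: [-0.1, 0.2, 0.7]
gripper_width: 0.0431
```

Emit:
step_arm --series "0 1 0 0;0 0 0 0;0 0 0 0"

```text
time: 23.05
tool_pos: [0.6096, 0.0991, 0.1098]
eef_rot: [-1.178, 1.257, -1.257]
contact_force: [-4.7, -0.5, 13.4]
gripper_width: 0.0433
```

Contact (13 N) at the expected height. Release, rise, and retreat to view the row.

Emit:
step_arm --series "0 0 0 0;0 0 0 0;0 0 0 0;0 0 0 0" --hand 90

```text
time: 23.55
tool_pos: [0.6094, 0.099, 0.1088]
eef_rot: [-1.178, 1.257, -1.257]
contact_force: [-0.2, 0.4, 0.1]
gripper_width: 0.0799
```

Emit:
step_arm --series "0 -10 0 0;0 -25 0 0;0 -40 0 0;0 -40 0 0;0 -40 0 0;0 -40 0 0;30 0 0 0;45 0 0 0;45 0 0 0;45 0 0 0"

```text
time: 24.8
tool_pos: [0.5984, -0.067, 0.3048]
eef_rot: [-1.177, 1.257, -1.258]
contact_force: [1.0, -0.0, 1.1]
gripper_width: 0.082
```

Emit:
step_arm --series "45 0 0 0;40 0 0 0;20 0 0 0;0 0 0 0;0 0 0 0"

```text
time: 25.42
tool_pos: [0.5919, -0.1696, 0.3041]
eef_rot: [-1.178, 1.257, -1.257]
contact_force: [0.1, 0.9, -0.3]
gripper_width: 0.0821
```

```bash
python3 - <<'E'
from shelf import *
s=get_state();print(s['tool_pos'].round(4),s['contact_force'].round(1))
c=get_calibration('wrist'); im=shot('wrist','w9.png'); b=shot('side','s9.png'); shot('scene','c9.png')
S=(.602,.0125,-.065)
for l in [(.002,-.053),(.002,.0172),(.002,.0872)]: print(proj(c,np.r_[wor(S,l),.141]).round(1))
cv2.imwrite('pics/m9.png',np.hstack([im[0:300,200:460],cv2.resize(b[170:320,230:370],(280,300))])[:,:,::-1])
E
```

```text
[ 0.5919 -0.1696  0.3041] [ 0.1  0.9 -0.3]
[318.9  50. ]
[318.8 -65.1]
[ 318.6 -196.7]
```

View pics/m9.png

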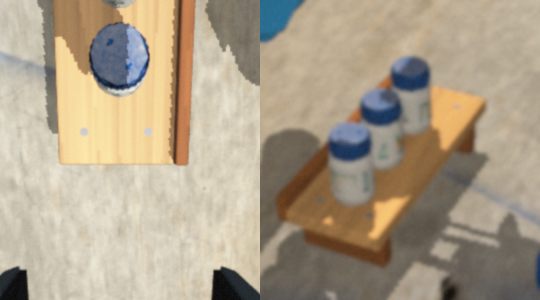

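The row stands upright and straight with even gaps. One higher wrist view to check it with numbers.

Emit:
step_arm --series "-15 -20 0 0;-25 -40 0 0;-30 -40 0 0;-20 -30 0 0;0 0 0 0;0 0 0 0"

```text
time: 26.32
tool_pos: [0.5974, -0.0801, 0.434]
eef_rot: [-1.178, 1.257, -1.257]
contact_force: [0.3, -0.2, -0.5]
gripper_width: 0.0822
```

```bash
python3 - <<'E'
from shelf import *
s=get_state();print(s['tool_pos'].round(4))
c=get_calibration('wrist'); im=shot('wrist','w10.png')
S=(.602,.0125,-.065)
for l in [(.002,-.053),(.002,.0172),(.002,.0872)]: print(proj(c,np.r_[wor(S,l),.141]).round(1))
cv2.imwrite('pics/w10c.png',cv2.resize(im[0:280,200:460],None,fx=2,fy=2)[:,:,::-1])
cs,cd=get_calibration('scene'),get_calibration('side'); R={}
for n in('scene','side'):
    capture(n); R[n]=[r['bbox'] for r in search_frame(n,'pot_a')]; print(n,np.round(R[n]))
for y in(-.053,.0172,.0872):
    w=np.r_[wor(S,(.002,y)),.06]; ob=[]
    for n,k in(('scene',cs),('side',cd)):
        b=box(k,cyl(w)); j=min(R[n],key=lambda r:abs(np.array(r)-b).sum())
        if abs(np.array(j)-b).max()<8: ob.append((k,np.array(j)))
    if ob: x,f=fitbox(ob,w); print(len(ob),loc(S,x).round(4),x[2].round(3))
E
```

```text
[ 0.5974 -0.0801  0.434 ]
[319.5 163.6]
[319.4  94.4]
[319.4  19. ]
scene [[151. 275. 186. 324.]
 [264. 206. 286. 246.]
 [299. 184. 320. 226.]]
side [[169. 324. 203. 369.]
 [296. 197. 320. 237.]
 [262. 230. 287. 276.]
 [381. 160. 402. 198.]]
2 [-0.0127 -0.0386] 0.068
2 [-0.0003  0.0832] 0.055
```

```bash
python3 - <<'E'
from shelf import *
c=get_calibration('wrist'); im=cv2.imread('pics/w10.png')[:,:,::-1].copy(); S=(.602,.0125,-.065)
h=cv2.cvtColor(im[:200,282:357],cv2.COLOR_RGB2HSV); m=cv2.inRange(h,(100,60,40),(130,255,255)); m=cv2.morphologyEx(m,cv2.MORPH_CLOSE,np.ones((7,7)))
for k in cv2.findContours(m,0,1)[0]:
    if cv2.contourArea(k)>300:
        x,y,w,hh=cv2.boundingRect(k); ctr=np.array([282+x+w/2,y+hh/2]); q=disc(c,ctr,.135); print(ctr,w,hh,loc(S,q).round(4))
E
```

```text
[320. 165.] 38 40 [ 0.0024 -0.0558]
[319.5  96.5] 41 43 [0.0019 0.0146]
[319.5  24.5] 43 49 [0.002  0.0825]
```

```bash
python3 -c "
from plant import *
print(finish_job(), get_state()['time'])"
```

```text
the job is handed in; nothing more can be done
the job is handed in; nothing more can be done
```

I stood both blue-lidded pots on the shelf, one on each side of pot_mid, and handed the job in at about 26.5 s. I never touched pot_mid, the orange and green look-alikes, the red-capped bottle or the tin.

**Last wrist view:**
- **Straightness:** the three lids lie in a straight line to within about 0.5 mm, at x ≈ +2 mm from my fit of the board's middle line. That is within the 2 mm calibration.
- **Spacing:** the centres are about 70.4 mm and 67.9 mm apart, so the gaps are about 25 mm and 23 mm. The second figure probably reads short, because the side of the farthest lid shows in the mask. The arm released both pots at positions planned for 70 mm.
- **Upright:** the side camera showed all three pots standing upright.

**Checks that failed or disagreed:**
- A rough fit from the fixed cameras' network boxes put the right-hand pot about 13–15 mm off, and 8 mm too high for the shelf. I put this down to partial occlusion and did not count it, because the wrist view disagreed.
- That same fit found no usable box for pot_mid.
- I could not view the final wrist picture, because the 12-picture limit was reached, so I checked that one by numbers only.

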